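# Snap the capsule cassettes into the packing carrier

### The job

Lay every capsule cassette on the table into a nest of its own in the blue carrier, gripping these brittle things lightly (25 N at most), and with the hand pusher, not with the fingers, press each straight down until it has snapped fully home under both orange latches, pressing no harder than 40 N. Finally stand the pusher upright in the middle of its black mat, and leave the carton, the jar and the leaflets where they are.

Things in the scene. Friction and masses are not known exactly. Their poses are not given: they have to be found in the camera images.
- cassette0_c (a point): brittle capsule cassette, may be absent: white slab 90 (x) x 56 (y) x 6 mm with small red-and-yellow capsule windows, and along its middle a rubbery green grip fin 60 (x) x 14 (y), 30 mm high; 36 mm high in all, 80 g; same turned half round. Point: its centre, 18 mm above its underside, z up. Pinch the fin across y with 25 N or less (35 N a finger cracks it; so does a press of 50 N).
- cassette1_c (a point): brittle capsule cassette, may be absent: white slab 90 (x) x 56 (y) x 6 mm with small red-and-yellow capsule windows, and along its middle a rubbery green grip fin 60 (x) x 14 (y), 30 mm high; 36 mm high in all, 80 g; same turned half round. Point: its centre, 18 mm above its underside, z up. Pinch the fin across y with 25 N or less (35 N a finger cracks it; so does a press of 50 N).
- cassette2_c (a point): brittle capsule cassette, may be absent: white slab 90 (x) x 56 (y) x 6 mm with small red-and-yellow capsule windows, and along its middle a rubbery green grip fin 60 (x) x 14 (y), 30 mm high; 36 mm high in all, 80 g; same turned half round. Point: its centre, 18 mm above its underside, z up. Pinch the fin across y with 25 N or less (35 N a finger cracks it; so does a press of 50 N).
- cassette3_c (a point): brittle capsule cassette, may be absent: white slab 90 (x) x 56 (y) x 6 mm with small red-and-yellow capsule windows, and along its middle a rubbery green grip fin 60 (x) x 14 (y), 30 mm high; 36 mm high in all, 80 g; same turned half round. Point: its centre, 18 mm above its underside, z up. Pinch the fin across y with 25 N or less (35 N a finger cracks it; so does a press of 50 N).
- carrier: blue carrier fixed on the table, 112 (x) x 290 (y) x 32 mm; origin: centre of its underside. It has four recesses (nests) side by side along y, 70 mm apart. At the middle of each x end of a nest an orange sprung latch nose (round, 6 mm radius) pokes 3 mm in; its axis is 11 mm above the nest's floor.
- nest0 (a point): nest 0 of 0..3, 92 (x) x 60 (y) mm; point: centre of its floor, 6 mm above the table. Walls straight to 21 mm above the floor, then 45-degree lead-in to 26 mm. A cassette laid in level, fin along x, rests on both noses, centre 33 mm above the floor; 10 to 15 N down on the fin snaps it under them onto the floor (centre 18, fin top 36 mm above the floor).
- nest1 (a point): nest 1 of 0..3, 92 (x) x 60 (y) mm; point: centre of its floor, 6 mm above the table. Walls straight to 21 mm above the floor, then 45-degree lead-in to 26 mm. A cassette laid in level, fin along x, rests on both noses, centre 33 mm above the floor; 10 to 15 N down on the fin snaps it under them onto the floor (centre 18, fin top 36 mm above the floor).
- nest2 (a point): nest 2 of 0..3, 92 (x) x 60 (y) mm; point: centre of its floor, 6 mm above the table. Walls straight to 21 mm above the floor, then 45-degree lead-in to 26 mm. A cassette laid in level, fin along x, rests on both noses, centre 33 mm above the floor; 10 to 15 N down on the fin snaps it under them onto the floor (centre 18, fin top 36 mm above the floor).
- nest3 (a point): nest 3 of 0..3, 92 (x) x 60 (y) mm; point: centre of its floor, 6 mm above the table. Walls straight to 21 mm above the floor, then 45-degree lead-in to 26 mm. A cassette laid in level, fin along x, rests on both noses, centre 33 mm above the floor; 10 to 15 N down on the fin snaps it under them onto the floor (centre 18, fin top 36 mm above the floor).
- pusher_c (a point): hand pusher: steel foot 70 (x) x 44 (y) x 14 mm, flat underneath, with an orange handle block 40 (x) x 24 (y) x 56 mm upright on it; 70 mm high, 300 g, stands upright on its foot. Point: its centre, 35 mm above its underside. Grip the handle across y, firmly (30 to 45 N), so that it does not slip when pressing.
- mat_top (a point): black rubber mat of the pusher, 130 (x) x 110 (y) x 4 mm, fixed on the table; point: centre of its top face. The pusher starts standing here.
- carton_c (a point): bystander: white and blue carton 110 x 60 x 38 mm lying on the table; point: its centre.
- jar_c (a point): bystander: closed jar, 60 mm across, 100 mm high; point: its centre.
- leaflets_c (a point): bystander: bundle of paper leaflets 70 x 110 x 25 mm; point: its centre.
There are look-alikes about, which are no part of the job. Leave any purple look-alike of the part that bears cassette1_c alone.

How it is judged:
At the end, for the whole second after the job is handed in: Every cassette present lies fully down in a nest: its centre within 5 mm sideways of the nest's centre and less than 21.5 mm above its floor (18 mm when home), level within 0.06 rad; the pusher stands upright (within 0.1 rad) on its mat within 30 mm of the mat's centre; all at rest (((horizontal distance between cassette0_c and nest0 below 0.005 m and z of cassette0_c in the frame of nest0 between 0.015 and 0.0215 m and angle between cassette0_c's own z axis and vertical below 0.06 rad) or (horizontal distance between cassette0_c and nest1 below 0.005 m and z of cassette0_c in the frame of nest1 between 0.015 and 0.0215 m and angle between cassette0_c's own z axis and vertical below 0.06 rad) or (horizontal distance between cassette0_c and nest2 below 0.005 m and z of cassette0_c in the frame of nest2 between 0.015 and 0.0215 m and angle between cassette0_c's own z axis and vertical below 0.06 rad) or (horizontal distance between cassette0_c and nest3 below 0.005 m and z of cassette0_c in the frame of nest3 between 0.015 and 0.0215 m and angle between cassette0_c's own z axis and vertical below 0.06 rad)) and ((horizontal distance between cassette1_c and nest0 below 0.005 m and z of cassette1_c in the frame of nest0 between 0.015 and 0.0215 m and angle between cassette1_c's own z axis and vertical below 0.06 rad) or (horizontal distance between cassette1_c and nest1 below 0.005 m and z of cassette1_c in the frame of nest1 between 0.015 and 0.0215 m and angle between cassette1_c's own z axis and vertical below 0.06 rad) or (horizontal distance between cassette1_c and nest2 below 0.005 m and z of cassette1_c in the frame of nest2 between 0.015 and 0.0215 m and angle between cassette1_c's own z axis and vertical below 0.06 rad) or (horizontal distance between cassette1_c and nest3 below 0.005 m and z of cassette1_c in the frame of nest3 between 0.015 and 0.0215 m and angle between cassette1_c's own z axis and vertical below 0.06 rad)) and ((horizontal distance between cassette2_c and nest0 below 0.005 m and z of cassette2_c in the frame of nest0 between 0.015 and 0.0215 m and angle between cassette2_c's own z axis and vertical below 0.06 rad) or (horizontal distance between cassette2_c and nest1 below 0.005 m and z of cassette2_c in the frame of nest1 between 0.015 and 0.0215 m and angle between cassette2_c's own z axis and vertical below 0.06 rad) or (horizontal distance between cassette2_c and nest2 below 0.005 m and z of cassette2_c in the frame of nest2 between 0.015 and 0.0215 m and angle between cassette2_c's own z axis and vertical below 0.06 rad) or (horizontal distance between cassette2_c and nest3 below 0.005 m and z of cassette2_c in the frame of nest3 between 0.015 and 0.0215 m and angle between cassette2_c's own z axis and vertical below 0.06 rad)) and ((horizontal distance between cassette3_c and nest0 below 0.005 m and z of cassette3_c in the frame of nest0 between 0.015 and 0.0215 m and angle between cassette3_c's own z axis and vertical below 0.06 rad) or (horizontal distance between cassette3_c and nest1 below 0.005 m and z of cassette3_c in the frame of nest1 between 0.015 and 0.0215 m and angle between cassette3_c's own z axis and vertical below 0.06 rad) or (horizontal distance between cassette3_c and nest2 below 0.005 m and z of cassette3_c in the frame of nest2 between 0.015 and 0.0215 m and angle between cassette3_c's own z axis and vertical below 0.06 rad) or (horizontal distance between cassette3_c and nest3 below 0.005 m and z of cassette3_c in the frame of nest3 between 0.015 and 0.0215 m and angle between cassette3_c's own z axis and vertical below 0.06 rad)) and linear speed of each of cassette0, cassette1, cassette2, cassette3, pusher below 0.02 m/s and horizontal distance between pusher_c and mat_top below 0.03 m and angle between pusher_c's own z axis and vertical below 0.1 rad and z of pusher_c in the frame of mat_top below 0.04 m); the robot touches nothing.
It fails at once if a cassette is squeezed by the fingers with more than 35 N a finger (70 N in all) (contact force between the fingers and cassette0 above 70 N or contact force between the fingers and cassette1 above 70 N or contact force between the fingers and cassette2 above 70 N or contact force between the fingers and cassette3 above 70 N).
It fails at once if the pusher bears on a cassette with more than 50 N (contact force between pusher and cassette0 above 50 N or contact force between pusher and cassette1 above 50 N or contact force between pusher and cassette2 above 50 N or contact force between pusher and cassette3 above 50 N).
It fails at once if the fingers touch a cassette that is pressed down among the latches of a nest (more than about 8 mm below where it rests on them): it is to be pressed with the pusher ((horizontal distance between cassette0_c and nest0 below 0.012 m and z of cassette0_c in the frame of nest0 below 0.0245 m and contact force between the fingers and cassette0 above 1 N) or (horizontal distance between cassette0_c and nest1 below 0.012 m and z of cassette0_c in the frame of nest1 below 0.0245 m and contact force between the fingers and cassette0 above 1 N) or (horizontal distance between cassette0_c and nest2 below 0.012 m and z of cassette0_c in the frame of nest2 below 0.0245 m and contact force between the fingers and cassette0 above 1 N) or (horizontal distance between cassette0_c and nest3 below 0.012 m and z of cassette0_c in the frame of nest3 below 0.0245 m and contact force between the fingers and cassette0 above 1 N) or (horizontal distance between cassette1_c and nest0 below 0.012 m and z of cassette1_c in the frame of nest0 below 0.0245 m and contact force between the fingers and cassette1 above 1 N) or (horizontal distance between cassette1_c and nest1 below 0.012 m and z of cassette1_c in the frame of nest1 below 0.0245 m and contact force between the fingers and cassette1 above 1 N) or (horizontal distance between cassette1_c and nest2 below 0.012 m and z of cassette1_c in the frame of nest2 below 0.0245 m and contact force between the fingers and cassette1 above 1 N) or (horizontal distance between cassette1_c and nest3 below 0.012 m and z of cassette1_c in the frame of nest3 below 0.0245 m and contact force between the fingers and cassette1 above 1 N) or (horizontal distance between cassette2_c and nest0 below 0.012 m and z of cassette2_c in the frame of nest0 below 0.0245 m and contact force between the fingers and cassette2 above 1 N) or (horizontal distance between cassette2_c and nest1 below 0.012 m and z of cassette2_c in the frame of nest1 below 0.0245 m and contact force between the fingers and cassette2 above 1 N) or (horizontal distance between cassette2_c and nest2 below 0.012 m and z of cassette2_c in the frame of nest2 below 0.0245 m and contact force between the fingers and cassette2 above 1 N) or (horizontal distance between cassette2_c and nest3 below 0.012 m and z of cassette2_c in the frame of nest3 below 0.0245 m and contact force between the fingers and cassette2 above 1 N) or (horizontal distance between cassette3_c and nest0 below 0.012 m and z of cassette3_c in the frame of nest0 below 0.0245 m and contact force between the fingers and cassette3 above 1 N) or (horizontal distance between cassette3_c and nest1 below 0.012 m and z of cassette3_c in the frame of nest1 below 0.0245 m and contact force between the fingers and cassette3 above 1 N) or (horizontal distance between cassette3_c and nest2 below 0.012 m and z of cassette3_c in the frame of nest2 below 0.0245 m and contact force between the fingers and cassette3 above 1 N) or (horizontal distance between cassette3_c and nest3 below 0.012 m and z of cassette3_c in the frame of nest3 below 0.0245 m and contact force between the fingers and cassette3 above 1 N)).
It fails at once if the carton, the jar or the leaflet bundle is moved more than 30 mm (distance of any of carton_c, jar_c, leaflets_c from where it was at the start of the episode above 0.03 m).
Of cassette0, cassette1, cassette2, cassette3 only 3 to 4 are there at a start; the rules pass over those that are not, and their reading is None.
At some moment in a run one of cassette0, cassette1, cassette2, cassette3 may be knocked a few centimetres aside while the robot is not near it.
It also fails if it takes over 208 s, if anything falls off the work surface, if the arm or the gripper's body presses on something with over 40 N, if the wrist force passes 120 N, or if a joint passes its speed limit or range.

### The arm

A 6-joint arm with a two-finger parallel gripper is mounted at the origin on the work surface. World frame = base frame: x ahead of the robot, y to its left, z up, the work surface at z = 0. Lengths are in m, angles in rad, forces in N, time in s.
With the tool pointing down it reaches from about 0.4 to 0.825 m from the base axis. Payload 7 kg.
Tool frame: the origin (TCP) lies midway between the tips of the shut fingers; the grasp point (between the pads) lies arm.hold_point_z behind it (arm.hold_point_z is the distance from the TCP to the grasp point, in m); z points along the fingers, y is the line along which they close (so a half turn about z gives the same grasp; the last joint's range is limited). The gripper opens to 88 mm and grips with 3 to 60 N. Pads are 19 mm wide; open, the fingers measure 130 mm over their backs; the gripper's body (78 mm by 193 mm) begins 47 mm behind the grasp point.
Start: joints at [1.542, 0.359, 0.012, 0, -1.224, -0.288], TCP at [0.21, 0.641, 0.227] pointing down, gripper open.
Joint ranges: [-3.07, 3.07], [-1.43, 2.12], [-1.02, 1.25], [-3.03, 1.67], [-3.05, -0], [-3.03, 3.03]. Speed limits (rad/s): [2.39, 2.39, 3.01, 3.14, 3.14, 3.14].

### API

Orientations are given as [roll, pitch, yaw] about the fixed x, y, z axes, in that order (R = Rz(yaw) Ry(pitch) Rx(roll)).
In Python, from station import arm gives the robot as it stands.
- The arm moves only by the shell command python3 -m crank 'ROWS' [OPENING] [FORCE]. ROWS is JSON, a list that holds one entry, the list of rows, each a list of 4 numbers: the shift along the tool's x, y, z in units of 25 mm (1.0 is 25 mm), then the turn about the tool's z in units of 5 degrees (1.0 is 5 degrees). A call has 1 to 12 rows; each row is the pose to reach, as a shift and turn from the pose commanded when the call began, along the tool's axes at that moment; what a row does not reach only later rows make up. A row lasts 1/8 s, in which the tool goes at most 62.5 mm and 10.7 degrees, less where a joint would pass 70% of its speed; a pose out of reach is approached as far as the arm can. A call with a gripper value outside its range is refused whole. OPENING is the closure, from 0 (fully open) to 1 (shut), set as the call begins (- or left out, the last holds). The fingers move at their own pace and stop on an object; FORCE is the grip in N (left out, the last holds). Time passes only in rows, so rows that repeat a pose let the fingers close. It gives the time, the measured TCP pose, the force, the opening and the grip force at its end, in the units of the state.
- arm.get_state(): the state, without advancing time (a new reading comes with each control period).
- arm.grab_frame(name): name is "scene" or "side" or "wrist"; returns (picture, depth): 384x512x3 uint8, red, green, blue; 384x512 float32, m along the optical axis (not along the pixel's ray), 0 where there is no reading.
- arm.get_calibration(name): a dict with "mtx" (3x3 intrinsics, pixels), "R" (3x3) and "t" (3): a world point X has camera coordinates R X + t; the wrist camera has in their place "mount" (4x4, takes a point from camera to tool coordinates, whose origin is the TCP and whose axes are the flange's). Camera axes: x right, y down, z forward; pixel columns grow to the right and rows downward; lengths in m; the calibration is good to about 2 mm. A picture is of the moment at which its call begins: read the wrist's pose just before it. get_calibration takes no time and is no camera call.
- arm.job_done(): hands the job in; it is judged then, once.
Trained networks look in the newest picture that a camera, given by its name, has taken for a name from the list of things; names that differ only in an ending like _2 or _b are one class to them, and where a whole thing is asked for, a point or a joint stands for the part that bears it (a point fixed in the world has none). Each returns a list of dicts, best first, with "score" (0 to 1); they miss things now and then, are a little off and sometimes report something else, mostly with a low value. They report only what shows in the picture. A call takes as long as a camera call. They do not tell look-alikes from the thing itself.
- arm.recognise(thing, camera): "extent" ([left, top, width, height] in pixels, round what is visible of it).
- arm.trace(thing, camera): "mask" (384x512 bool, what is visible of it) and "extent" ([left, top, width, height] in pixels, round what is visible of it).
The state is a dict: "t": time; "q": joint angles; "qd": joint speeds; "joint_efforts": joint torques, N m; "eef_pos": TCP position; "ee_rot": TCP orientation; "force": force on the tool from outside, world axes, zero at the start; "moment": the same for the moment, N m; "width": finger opening in m; "gripper_force": force on a finger pad.
Only numpy, scipy, OpenCV 4.12 (cv2) and the standard library are available. Lean on these libraries where they do the work, as an engineer would, in place of code of your own. Each camera call takes 0.05 s, during which the arm holds its last target. There are 200 camera calls.

## Working session

There is one attempt and no reset: what is moved stays moved. The work goes in short steps, Python scripts to look and compute and a shell command to move; the robot and the scene stay as the last step left them, time stands still between calls to the robot, and variables do not carry over. Pictures are saved under pics/ and viewed, at most 14 in all, crops included, and the job is handed in when it is done.

```bash
mkdir -p pics; ls; cat > h.py <<'E'
import numpy as np, cv2, json
from station import arm
from scipy.spatial.transform import Rotation as Ro
def cam(name):
    c=arm.get_calibration(name); s=arm.get_state()
    if 'mount' in c:
        T=np.eye(4); T[:3,:3]=Ro.from_euler('xyz',s['ee_rot']).as_matrix(); T[:3,3]=s['eef_pos']
        T=T@np.array(c['mount'])
    else:
        R=np.array(c['R']); T=np.eye(4); T[:3,:3]=R.T; T[:3,3]=-R.T@np.array(c['t'])
    return np.array(c['mtx']),T
def shot(name):
    K,T=cam(name); im,d=arm.grab_frame(name); return im,d,K,T
def cloud(d,K,T):
    v,u=np.mgrid[:d.shape[0],:d.shape[1]]
    P=np.stack([(u-K[0,2])/K[0,0]*d,(v-K[1,2])/K[1,1]*d,d],-1)
    W=P@T[:3,:3].T+T[:3,3]; W[d<=0]=np.nan; return W
def save(im,n): cv2.imwrite('pics/'+n,cv2.cvtColor(im,cv2.COLOR_RGB2BGR))
E
python3 - <<'E'
from h import *
print(arm.get_state(), arm.hold_point_z)
ims=[]
for n in ['scene','side']:
    im,d,K,T=shot(n); ims.append(im); np.savez(n+'.npz',im=im,d=d,K=K,T=T); W=cloud(d,K,T)
    print(n,T[:3,3])
    for th in ['cassette0_c','carrier','pusher_c','mat_top','carton_c','jar_c','leaflets_c']:
        try: r=arm.trace(th,n)
        except Exception as e: print(th,e); continue
        for x in r:
            w=W[x['mask']]; w=w[~np.isnan(w[:,0])]
            print(th,round(x['score'],2),x['extent'],np.nanmedian(w,0).round(3),np.percentile(w[:,2],95).round(3))
save(cv2.resize(ims[0],(800,600)),'a.png'); save(cv2.resize(ims[1],(800,600)),'b.png')
E
```

```text
pics
{'t': 0.0, 'q': array([ 1.54211881e+00,  3.59369552e-01,  1.10615708e-02, -3.46123090e-04,
       -1.22410523e+00, -2.88085019e-01]), 'qd': array([-5.42688454e-04,  2.63787431e-05, -1.33835126e-03,  1.29126486e-03,
       -2.76767334e-05, -1.58925237e-04]), 'joint_efforts': array([ 7.31876244e-04, -5.82722676e+01,  2.93048984e+01,  6.99690118e+00,
        7.00510878e-03, -1.74358020e-04]), 'eef_pos': array([0.21014135, 0.64093884, 0.22563581]), 'ee_rot': array([ 3.13994994e+00, -1.47458605e-04, -3.16880288e-01]), 'force': array([-0.15674684, -0.27327512, -1.34596239]), 'moment': array([ 0.01511022, -0.02171068,  0.00181038]), 'gripper_force': 0.0, 'width': 0.0875582886741897} 0.0188
scene [1.32517211 0.12815266 0.78836656]
cassette0_c 0.96 [312.4, 155.9, 32.1, 29.8] [0.464 0.186 0.007] 0.036
cassette0_c 0.61 [116.0, 184.8, 28.5, 42.0] [ 0.681 -0.3    0.037] 0.04
carrier 0.81 [169.4, 178.0, 118.8, 64.0] [ 0.637 -0.051  0.011] 0.03
pusher_c 0.61 [122.2, 137.9, 26.4, 32.3] [ 0.508 -0.358  0.027] 0.074
mat_top 0.86 [114.8, 144.0, 45.5, 30.7] [ 0.502 -0.346  0.003] 0.006
mat_top 0.66
[... 360 characters left out ...]
6  0.72947163]
cassette0_c 0.58 [182.3, 171.3, 38.7, 21.4] [0.451 0.176 0.008] 0.036
carrier 0.79 [253.0, 188.5, 51.0, 82.8] [ 0.635 -0.076  0.015] 0.031
pusher_c 0.91 [210.3, 302.5, 40.5, 43.7] [ 0.489 -0.376  0.026] 0.074
mat_top 0.73 [192.1, 305.5, 74.5, 62.6] [ 0.468 -0.389  0.003] 0.006
mat_top 0.68 [253.5, 189.4, 50.9, 80.5] [ 0.635 -0.075  0.015] 0.031
carton_c 0.59 [281.3, 273.0, 52.9, 46.3] [ 0.657 -0.322  0.037] 0.04
carton_c 0.5 [185.0, 171.5, 35.7, 20.3] [0.452 0.176 0.008] 0.036
carton_c 0.42 [252.4, 188.5, 47.7, 81.6] [ 0.635 -0.075  0.016] 0.031
jar_c 0.69 [295.6, 154.6, 20.5, 35.6] [0.752 0.107 0.063] 0.1
leaflets_c 0.68 [305.1, 196.9, 31.0, 29.6] [ 0.769 -0.022  0.024] 0.027
```

View pics/a.png

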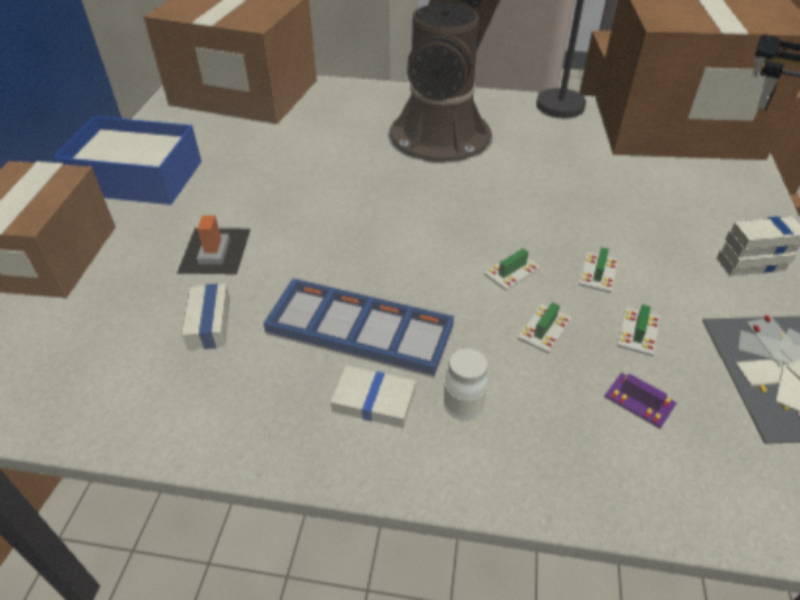

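View pics/b.png

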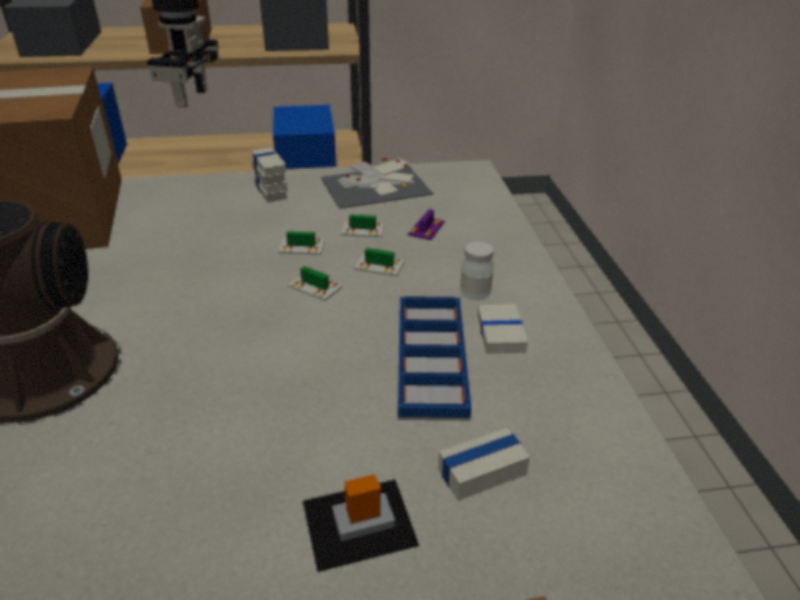

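The scene view (800x600) shows four candidates with white slabs and green fins, at (512,263), (600,265), (547,320) and (640,325). The purple look-alike is at (640,395) and stays untouched. The side view shows the same four green ones. The carrier is at (360,325) and the pusher on its mat at (210,245). The jar, leaflets and carton stand around the carrier.

```bash
cat >> h.py <<'E'
def rect(p):
    (c,s,a)=cv2.minAreaRect((p[:,:2]*1000).astype(np.float32))
    if s[0]<s[1]: s=(s[1],s[0]); a+=90
    a=(a+90)%180-90
    return np.round(np.array(c)/1000,4),np.round(s,1),round(a,1)
def blobs(m,mn=25):
    n,l,st,_=cv2.connectedComponentsWithStats(m.astype(np.uint8))
    return [(l==i,st[i]) for i in range(1,n) if st[i][4]>=mn]
def hsv(im): return cv2.cvtColor(im,cv2.COLOR_RGB2HSV).astype(int)
def green(im):
    h=hsv(im); return (h[...,0]>45)&(h[...,0]<85)&(h[...,1]>110)&(h[...,2]>40)
def blue(im):
    h=hsv(im); return (h[...,0]>100)&(h[...,0]<125)&(h[...,1]>120)&(h[...,2]>40)
def orange(im):
    h=hsv(im); return (h[...,0]<16)&(h[...,1]>140)&(h[...,2]>90)
def rel(p,z=None):
    "tool-axes units to bring TCP to world point p"
    s=arm.get_state(); R=Ro.from_euler('xyz',s['ee_rot']).as_matrix()
    return (R.T@(np.array(p)-s['eef_pos'])/0.025).round(2), s['ee_rot'].round(3)
E
python3 - <<'E'
from h import *
for n in ['scene','side']:
    f=np.load(n+'.npz'); W=cloud(f['d'],f['K'],f['T']); im=f['im']
    for nm,fn,lo,hi in [('green',green,.03,.045),('blue',blue,.02,.04),('orange',orange,.066,.08)]:
        for m,st in blobs(fn(im)):
            w=W[m]; w=w[(w[:,2]>lo)&(w[:,2]<hi)]
            if len(w)>8: print(n,nm,st[:4],len(w),rect(w),np.median(w[:,2]).round(4))
print(rel([0.45,0.2,0.25]))
E
```

```text
scene green [383 160   5  12] 36 (array([0.433 , 0.3407]), array([52.2,  7.8]), -11.9) 0.0356
scene green [408 196   7  16] 68 (array([0.5664, 0.398 ]), array([57.8, 10.9]), -13.5) 0.0352
scene blue [  0   0 102 105] 338 (array([-0.228 , -1.1254]), array([424. ,  17.1]), -0.6) 0.0299
scene blue [101  81  26  47] 71 (array([ 0.2813, -0.5083]), array([143.7,   5.3]), 0.8) 0.032
scene blue [233 239  12  24] 104 (array([ 0.7735, -0.0057]), array([70.9,  9.7]), -4.8) 0.0255
scene orange [127 139  10   8] 66 (array([ 0.4935, -0.3644]), array([36.1, 22.4]), 10.6) 0.0734
side green [224 138  16   8] 41 (array([0.5654, 0.3955]), array([51.3, 13.3]), -4.5) 0.0347
side green [184 149  17   8] 42 (array([0.431 , 0.3382]), array([54. , 16.2]), -13.8) 0.034
side green [234 159  18  11] 52 (array([0.5846, 0.2425]), array([56.8, 15. ]), -20.9) 0.0346
side green [193 171  17  14] 60 (array([0.4515, 0.1838]), array([55.1, 15. ]), -43.6) 0.0343
side blue [255 191  46  76] 1012 (array([ 0.6364, -0.0587]), array([289.8, 107.4]), 80.8) 0.0273
side blue [308 205  26   3] 45 (array([ 0.7709, -0.0058]), array([68.1, 10. ]), -4.1) 0.0256
side blue [284 279  48  29] 277 (array([ 0.6589, -0.3021]), array([110.9,  16.9]), 16.0) 0.0382
side orange [221 304  22  14] 209 (array([ 0.4898, -0.3653]), array([40.5, 25.2]), 9.2) 0.0731
(array([14.61, 13.79, -0.94]), array([ 3.142,  0.   , -0.317]))
```

```bash
python3 -m crank '[[[14.8,10.4,-3,0],[14.8,10.4,-3,0],[14.8,10.4,-3,0],[14.8,10.4,-3,0],[14.8,10.4,-3,0],[14.8,10.4,-3,0],[14.8,10.4,-3,0],[14.8,10.4,-3,0],[14.8,10.4,-3,0],[14.8,10.4,-3,0],[14.8,10.4,-3,0],[14.8,10.4,-3,0]]]' 0 20
cat > look.py <<'E'
from h import *
import sys
im,d,K,T=shot('wrist'); save(im,sys.argv[1]+'.png'); W=cloud(d,K,T); np.savez('w_'+sys.argv[1],im=im,d=d,K=K,T=T)
print(T[:3,3], np.nanmin(d[d>0]))
for nm,fn,lo,hi in [('green',green,.03,.06),('blue',blue,.02,.045),('orange',orange,.066,.08)]:
    for m,st in blobs(fn(im),100):
        w=W[m]; w=w[(w[:,2]>lo)&(w[:,2]<hi)]
        if len(w)>30: print(nm,st[:4],len(w),rect(w),np.median(w[:,2]).round(4))
E
python3 look.py w1
```

```text
t: 2.3
eef_pos: [0.4804, 0.2798, 0.3014]
ee_rot: [3.141, 0.0, -0.315]
force: [0.5, -0.8, 0.2]
width: 0.0875
gripper_force: 0.0
[0.54504007 0.2598432  0.45948925] 0.05004581
green [248  48  14  50] 454 (array([0.5825, 0.2482]), array([57.8, 11.4]), -24.7) 0.0358
green [138 103  22  46] 522 (array([0.5643, 0.4006]), array([57.7, 14.8]), -12.6) 0.0359
green [312 137  30  44] 450 (array([0.45  , 0.1888]), array([57.5, 13.3]), -40.8) 0.0358
green [217 185  15  44] 399 (array([0.4285, 0.3423]), array([59.6, 13.2]), -11.5) 0.036
blue [362   0 114  20] 779 (array([0.5937, 0.0391]), array([121.4,  18.8]), 72.1) 0.0274
```

View pics/w1.png

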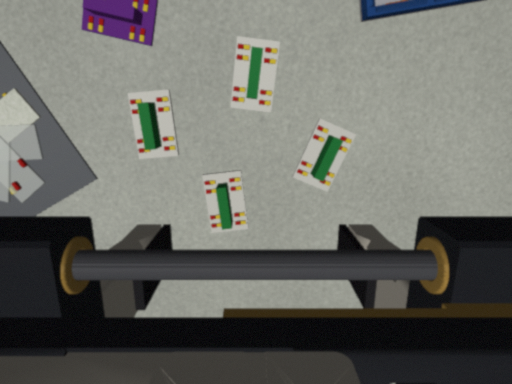

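The wrist view shows the four green-finned cassettes at (255,72), (150,125), (327,157) and (224,207), with the purple look-alike at (120,20). All four green ones match the description. I'll start with the one at (255,72).

```bash
cat > go.py <<'E'
from h import *
import sys
x,y,z,yaw=map(float,sys.argv[1:5])
r,e=rel([x,y,z]); dy=(np.degrees(e[2])-yaw+90)%180-90
print('row',r,'turn',round(dy/5,2))
E
python3 go.py .5825 .2482 .08 -24.7
```

```text
row [ 4.27 -0.07  8.86] turn 1.32
```

```bash
python3 -m crank '[[[4.27,-0.07,3,1.32],[4.27,-0.07,6,1.32],[4.27,-0.07,8.86,1.32],[4.27,-0.07,8.86,1.32],[4.27,-0.07,8.86,1.32],[4.27,-0.07,8.86,1.32],[4.27,-0.07,8.86,1.32]]]' 0.4 20
python3 go.py .5825 .2482 .011 -24.7
```

```text
t: 3.22
eef_pos: [0.5841, 0.2489, 0.0831]
ee_rot: [-3.138, -0.002, -0.431]
force: [0.1, 0.2, 0.4]
width: 0.0528
gripper_force: 0.0
row [-0.05  0.06  2.89] turn 0.0
```

```bash
python3 -m crank '[[[-0.03,0.03,1,0],[-0.03,0.03,2,0],[-0.03,0.03,2.75,0],[-0.03,0.03,2.75,0],[-0.03,0.03,2.75,0]]]' 0.4 20
python3 go.py .5825 .2482 .011 -24.7
```

```text
t: 3.85
eef_pos: [0.5829, 0.2481, 0.0135]
ee_rot: [-3.139, -0.002, -0.431]
force: [-1.1, -0.1, 0.2]
width: 0.0523
gripper_force: 0.0
row [-0.02  0.    0.1 ] turn 0.0
```

```bash
python3 -m crank '[[[0,0,0.05,0],[0,0,0.05,0],[0,0,0.05,0],[0,0,0.05,0],[0,0,0.05,0],[0,0,0.05,0]]]' 0.95 20
python3 -m crank '[[[0,0,-1,0],[0,0,-3,0],[0,0,-6,0],[0,0,-6,0],[0,0,-6,0]]]'
python3 go.py .56 0.0 .25 -9.2
```

```text
t: 4.6
eef_pos: [0.5819, 0.2471, 0.01]
ee_rot: [3.141, 0.0, -0.432]
force: [0.3, -0.5, 0.8]
width: 0.014
gripper_force: 20.0
t: 5.22
eef_pos: [0.582, 0.2474, 0.1609]
ee_rot: [-3.14, -0.001, -0.432]
force: [0.1, -0.1, -1.3]
width: 0.0137
gripper_force: 20.0
row [ 3.35  9.35 -3.58] turn -3.11
```

```bash
python3 go.py .53 -0.055 .27 -9.2
```

```text
row [ 3.18 11.85 -4.39] turn -3.11
```

```bash
python3 -m crank '[[[3.18,11.85,-4.4,-3.11],[3.18,11.85,-4.4,-3.11],[3.18,11.85,-4.4,-3.11],[3.18,11.85,-4.4,-3.11],[3.18,11.85,-4.4,-3.11],[3.18,11.85,-4.4,-3.11],[3.18,11.85,-4.4,-3.11],[3.18,11.85,-4.4,-3.11],[3.18,11.85,-4.4,-3.11]]]'
python3 look.py w2
python3 - <<'E'
from h import *
f=np.load('w_w2.npz'); W=cloud(f['d'],f['K'],f['T']); im=f['im']
m=max(blobs(blue(im)),key=lambda b:b[1][4])[0]
w=W[m]; w=w[(w[:,2]>.029)&(w[:,2]<.036)]; print('top',rect(w),len(w),np.median(w[:,2]))
# floors: light grey inside, z ~6mm
m=(W[...,2]<.0105)&(W[...,2]>.003)&~blue(im)
m=cv2.erode(m.astype(np.uint8),np.ones((3,3)))
for b,st in blobs(m,300):
    w=W[b]; print('floor',st,rect(w),np.median(w[:,2]).round(4))
for b,st in blobs(orange(im),8):
    w=W[b]; w=w[~np.isnan(w[:,0])]
    if len(w): print('or',st,np.median(w,0).round(4))
E
```

```text
t: 6.35
eef_pos: [0.53, -0.0542, 0.269]
ee_rot: [3.141, 0.002, -0.159]
force: [-0.5, 0.1, -1.4]
width: 0.014
gripper_force: 20.0
[ 0.59740559 -0.0636208   0.42695597] 0.05004874
blue [448   0  34  64] 1111 (array([ 0.6406, -0.3056]), array([71.5, 20.2]), 16.0) 0.0386
blue [115  22 254 100] 7513 (array([ 0.6354, -0.0549]), array([288.4, 109.9]), 80.9) 0.0292
top (array([ 0.6345, -0.055 ]), array([285.4, 107.7]), 80.9) 4033 0.030550878288142347
floor [ 131   35   49   78 3229] (array([0.6528, 0.0516]), array([90. , 54.6]), -9.0) 0.006
floor [ 189   35   49   78 3346] (array([ 0.6414, -0.0198]), array([89.9, 57.4]), -9.1) 0.0059
floor [ 248   35   49   78 3365] (array([ 0.6302, -0.0901]), array([90. , 58.2]), -9.1) 0.0058
floor [ 306   35   49   78 3296] (array([ 0.6187, -0.1613]), array([90. , 56.1]), -9.2) 0.0058
floor [ 74 207  36  41 386] (array([0.4745, 0.1936]), array([68.6, 24.6]), -56.7) 0.0064
or [138  32  28   3  79] [0.6957 0.0409 0.0209]
or [198  32  28   3  78] [ 0.6847 -0.0273  0.0208]
or [259  32  27   3  78] [ 0.6738 -0.0963  0.0204]
or [318  32  28   3  79] [ 0.6629 -0.1643  0.0201]
or [147 113  23   1  23] [0.6067 0.0534 0.021 ]
or [203 112  23   2  41] [ 0.5966 -0.0132  0.0209]
or [260 112  23   2  43] [ 0.5857 -0.0816  0.021 ]
or [316 112  24   2  46] [ 0.5746 -0.1509  0.0208]
or [490 138  22  39 681] [ 0.4911 -0.3522  0.036 ]
or [204 170  15  10 139] [ 0.5674 -0.0367  0.2675]
or [275 170  15  10 144] [ 0.5618 -0.072   0.2675]
or [206 194  14  10 135] [ 0.5548 -0.0347  0.2675]
or [275 194  14  10 136] [ 0.5491 -0.07    0.2675]
or [ 88 214   5   4  13] [0.4885 0.1825 0.0089]
or [ 85 221   4   4  11] [0.4786 0.1903 0.0089]
or [ 73 244   4   4  12] [0.4492 0.2163 0.0094]
or [  6 283   4   3   9] [0.4064 0.3325 0.0098]
or [  7 291   4   2   8] [0.3937 0.3357 0.0085]
```

View pics/w2.png

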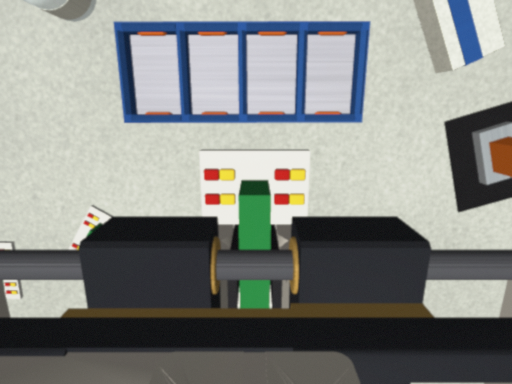

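The wrist view shows the carrier with four empty nests in columns 131–355, rows 35–113. The held cassette sits level, its slab front edge at row 150. The carton is upper right and the pusher is at the right edge. Next I check the held cassette's offset in the hand.

```bash
cat > held.py <<'E'
from h import *
import sys
f=np.load('w_'+sys.argv[1]+'.npz'); W=cloud(f['d'],f['K'],f['T']); s=arm.get_state()
R=Ro.from_euler('xyz',s['ee_rot']).as_matrix(); L=(W-s['eef_pos'])@R
m=(abs(L[...,2])<.012)&(L[...,0]>.020)&(L[...,0]<.06)&(abs(L[...,1])<.04)
p=L[m]; print('front',np.percentile(p[:,0],[99,99.8]).round(4),'y',np.percentile(p[:,1],[.5,99.5]).round(4),'z',np.median(p[:,2]).round(4),len(p))
p=p[p[:,0]>np.percentile(p[:,0],98)]; print('edge slope',np.polyfit(p[:,1],p[:,0],1)[0].round(3))
E
python3 held.py w2; python3 go.py .6523 .0486 .09 -9.1
```

```text
front [0.0461 0.0462] y [-0.0291  0.0263] z 0.0041 5230
edge slope 0.0
row [ 4.18 -4.84  7.16] turn -0.0
```

```bash
python3 -m crank '[[[4.13,-4.78,2,0],[4.13,-4.78,4,0],[4.13,-4.78,6,0],[4.13,-4.78,8,0],[4.13,-4.78,8,0],[4.13,-4.78,8,0],[4.13,-4.78,8,0],[4.13,-4.78,8,0]]]'; python3 go.py .6514 .0502 .032 -9.1
```

```text
t: 7.4
eef_pos: [0.652, 0.0465, 0.0722]
ee_rot: [-3.14, -0.003, -0.16]
force: [-1.1, -0.3, -1.2]
width: 0.0136
gripper_force: 20.0
row [-0.05 -0.14  1.61] turn -0.01
```

```bash
python3 -m crank '[[[-0.04,-0.03,0.5,0],[-0.04,-0.03,1,0],[-0.04,-0.03,1.2,0],[-0.04,-0.03,1.4,0],[-0.04,-0.03,1.5,0],[-0.04,-0.03,1.55,0],[-0.04,-0.03,1.55,0],[-0.04,-0.03,1.55,0]]]'
```

```text
t: 8.4
eef_pos: [0.6503, 0.0472, 0.0315]
ee_rot: [-3.141, -0.0, -0.161]
force: [-0.0, -0.1, -0.4]
width: 0.0142
gripper_force: 20.0
```

```bash
python3 -m crank '[[[0,0,0.02,0],[0,0,0.02,0],[0,0,0,0],[0,0,0,0]]]' 0.5
python3 -m crank '[[[0,0,-1,0],[0,0,-3,0],[0,0,-5,0],[0,0,-7,0],[0,0,-7,0],[0,0,-7,0]]]'; python3 go.py .48 .24 .29 -13
```

```text
t: 8.9
eef_pos: [0.6503, 0.0472, 0.0314]
ee_rot: [-3.142, -0.0, -0.161]
force: [-0.4, -0.3, -0.2]
width: 0.0427
gripper_force: 0.0
t: 9.65
eef_pos: [0.6499, 0.0472, 0.2062]
ee_rot: [-3.141, 0.0, -0.161]
force: [-1.5, -0.1, -0.3]
width: 0.0436
gripper_force: 0.0
row [-7.94 -6.53 -3.35] turn 0.76
```

```bash
python3 -m crank '[[[-7.94,-6.53,-3.35,0.76],[-7.94,-6.53,-3.35,0.76],[-7.94,-6.53,-3.35,0.76],[-7.94,-6.53,-3.35,0.76],[-7.94,-6.53,-3.35,0.76],[-7.94,-6.53,-3.35,0.76],[-7.94,-6.53,-3.35,0.76],[-7.94,-6.53,-3.35,0.76]]]'
python3 look.py w3
```

```text
t: 10.65
eef_pos: [0.4807, 0.2391, 0.289]
ee_rot: [3.14, 0.001, -0.228]
force: [-0.1, -0.1, -0.5]
width: 0.0438
gripper_force: 0.0
[0.54708387 0.22520963 0.44705904] 0.050252892
green [108 100  21  49] 572 (array([0.564 , 0.4003]), array([58.8, 14.1]), -12.6) 0.0359
green [283 151  31  44] 457 (array([0.4504, 0.1885]), array([58.3, 12.9]), -40.6) 0.0359
green [183 190  14  34] 327 (array([0.4365, 0.3408]), array([43. , 13.3]), -11.5) 0.036
blue [345   0 167  37] 2085 (array([ 0.6037, -0.0023]), array([197.1,  37.5]), 79.8) 0.0283
```

View pics/w3.png

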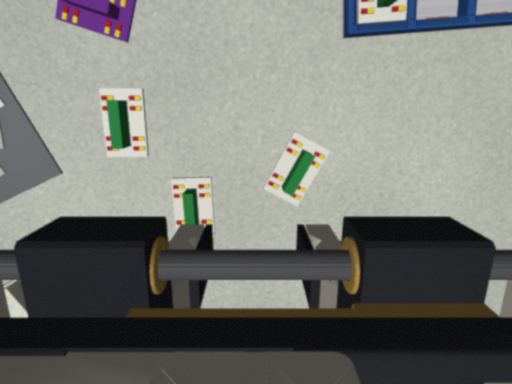

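The wrist view shows three cassettes still in place, at (122,122), (192,203) and (298,168). The first one is in the carrier nest at (382,8). Next is (0.564, 0.400).

```bash
python3 go.py .564 .4003 .08 -12.6
```

```text
row [ 1.79 -7.04  8.36] turn -0.09
```

```bash
python3 -m crank '[[[1.79,-7.04,3,-0.09],[1.79,-7.04,5,-0.09],[1.79,-7.04,8.4,-0.09],[1.79,-7.04,8.4,-0.09],[1.79,-7.04,8.4,-0.09],[1.79,-7.04,8.4,-0.09],[1.79,-7.04,8.4,-0.09],[1.79,-7.04,8.4,-0.09]]]' 0.4 20
python3 go.py .564 .4003 .011 -12.6
```

```text
t: 11.7
eef_pos: [0.5644, 0.4015, 0.0823]
ee_rot: [-3.139, -0.002, -0.22]
force: [-0.0, 0.0, -0.1]
width: 0.0529
gripper_force: 0.0
row [-0.01  0.06  2.85] turn -0.0
```

```bash
python3 -m crank '[[[0,0.03,1,0],[0,0.03,2,0],[0,0.03,2.8,0],[0,0.03,2.8,0],[0,0.03,2.8,0],[0,0.03,2.8,0]]]'
python3 -m crank '[[[0,0,0,0],[0,0,0,0],[0,0,0,0],[0,0,0,0],[0,0,0,0],[0,0,0,0]]]' 0.95 20
python3 -m crank '[[[0,0,-1,0],[0,0,-3,0],[0,0,-6,0],[0,0,-6,0],[0,0,-6,0]]]'
python3 look.py w4 | tail -0; python3 held.py w4; python3 go.py .6412 -.0205 .16 -9.1
```

```text
t: 12.45
eef_pos: [0.564, 0.4013, 0.0113]
ee_rot: [-3.14, -0.001, -0.219]
force: [0.1, -0.0, -0.7]
width: 0.0525
gripper_force: 0.0
t: 13.2
eef_pos: [0.5634, 0.4007, 0.01]
ee_rot: [3.141, 0.0, -0.219]
force: [-0.6, 0.3, -0.4]
width: 0.0137
gripper_force: 20.0
t: 13.82
eef_pos: [0.5635, 0.401, 0.161]
ee_rot: [-3.14, -0.001, -0.219]
force: [1.0, -1.2, -1.4]
width: 0.0136
gripper_force: 20.0
front [0.0466 0.0467] y [-0.0296  0.0259] z 0.002 5248
edge slope -0.001
row [ 6.72 15.75 -0.03] turn -0.69Exception ignored on flushing sys.stdout:
BrokenPipeError: [Errno 32] Broken pipe
```

```bash
python3 -m crank '[[[6.66,15.8,-0.5,-0.69],[6.66,15.8,-0.5,-0.69],[6.66,15.8,-0.5,-0.69],[6.66,15.8,-0.5,-0.69],[6.66,15.8,-0.5,-0.69],[6.66,15.8,-0.5,-0.69],[6.66,15.8,-0.5,-0.69],[6.66,15.8,-0.5,-0.69],[6.66,15.8,-0.5,-0.69],[6.66,15.8,-0.5,-0.69],[6.66,15.8,-0.5,-0.69]]]'; python3 go.py .6394 -.0217 .065 -9.1
```

```text
t: 15.25
eef_pos: [0.6399, -0.0199, 0.1723]
ee_rot: [3.141, 0.0, -0.157]
force: [-0.4, -0.3, -0.6]
width: 0.0137
gripper_force: 20.0
row [-0.01  0.08  4.29] turn 0.02
```

```bash
python3 -m crank '[[[-0.01,0.08,2,0.02],[-0.01,0.08,4,0.02],[-0.01,0.08,4.3,0.02],[-0.01,0.08,4.3,0.02],[-0.01,0.08,4.3,0.02]]]'; python3 go.py .6394 -.0217 .0315 -9.1
```

```text
t: 15.88
eef_pos: [0.6411, -0.0225, 0.0674]
ee_rot: [-3.141, -0.003, -0.16]
force: [-0.2, 0.2, -0.5]
width: 0.0137
gripper_force: 20.0
row [-0.08 -0.02  1.44] turn -0.01
```

```bash
python3 -m crank '[[[-0.05,-0.02,0.5,0],[-0.05,-0.02,0.9,0],[-0.05,-0.02,1.1,0],[-0.05,-0.02,1.25,0],[-0.05,-0.02,1.35,0],[-0.05,-0.02,1.38,0],[-0.05,-0.02,1.38,0]]]'
python3 -m crank '[[[0,0,0,0],[0,0,0,0],[0,0,0,0],[0,0,0,0]]]' 0.5
python3 -m crank '[[[0,0,-1,0],[0,0,-3,0],[0,0,-5,0],[0,0,-7,0],[0,0,-7,0],[0,0,-7,0]]]'; python3 go.py .46 .24 .29 -30
```

```text
t: 16.75
eef_pos: [0.6388, -0.0222, 0.0309]
ee_rot: [-3.141, -0.001, -0.16]
force: [2.1, 0.9, 0.9]
width: 0.0136
gripper_force: 20.0
t: 17.25
eef_pos: [0.6383, -0.0217, 0.0306]
ee_rot: [-3.141, -0.0, -0.161]
force: [-1.6, 2.8, 4.1]
width: 0.0424
gripper_force: 10.4
t: 18.0
eef_pos: [0.6379, -0.0222, 0.2053]
ee_rot: [-3.141, 0.0, -0.161]
force: [0.2, 0.0, -0.3]
width: 0.0435
gripper_force: 0.0
row [-8.71 -9.22 -3.38] turn 4.16
```

```bash
python3 -m crank '[[[-9.5,-9.2,-3.4,4.16],[-9.5,-9.2,-3.4,4.16],[-9.5,-9.2,-3.4,4.16],[-9.5,-9.2,-3.4,4.16],[-9.5,-9.2,-3.4,4.16],[-9.5,-9.2,-3.4,4.16],[-9.5,-9.2,-3.4,4.16],[-9.5,-9.2,-3.4,4.16],[-9.5,-9.2,-3.4,4.16]]]'
python3 look.py w5; python3 go.py .4504 .1885 .08 -40.6
```

```text
t: 19.12
eef_pos: [0.4409, 0.2418, 0.2896]
ee_rot: [3.14, 0.0, -0.525]
force: [0.2, -0.5, 0.2]
width: 0.0437
gripper_force: 0.0
[0.49981662 0.20890624 0.44766708] 0.050148826
green [278 109  20  47] 480 (array([0.4499, 0.1887]), array([57.3, 13. ]), -40.4) 0.0359
green [183 181  25  43] 447 (array([0.4287, 0.3423]), array([58.2, 13.8]), -11.6) 0.0359
row [1.4  1.65 8.39] turn 2.1
```

```bash
python3 -m crank '[[[1.38,1.65,3,2.1],[1.38,1.65,5,2.1],[1.38,1.65,7,2.1],[1.38,1.65,8.4,2.1],[1.38,1.65,8.4,2.1],[1.38,1.65,8.4,2.1],[1.38,1.65,8.4,2.1]]]' 0.4 20
python3 go.py .450 .1886 .011 -40.5
```

```text
t: 20.05
eef_pos: [0.451, 0.1906, 0.0823]
ee_rot: [-3.138, -0.0, -0.707]
force: [0.4, -0.7, 0.3]
width: 0.0525
gripper_force: 0.0
row [0.02 0.1  2.85] turn -0.0
```

```bash
python3 -m crank '[[[0.01,0.05,1,0],[0.01,0.05,2,0],[0.01,0.05,2.8,0],[0.01,0.05,2.8,0],[0.01,0.05,2.8,0],[0.01,0.05,2.8,0]]]'
python3 -m crank '[[[0,0,0,0],[0,0,0,0],[0,0,0,0],[0,0,0,0],[0,0,0,0],[0,0,0,0]]]' 0.95 20
python3 -m crank '[[[0,0,-1,0],[0,0,-3,0],[0,0,-6,0],[0,0,-6,0],[0,0,-6,0]]]'
python3 go.py .53 -.055 .27 -9.1
```

```text
t: 20.8
eef_pos: [0.45, 0.1893, 0.0118]
ee_rot: [-3.139, -0.0, -0.707]
force: [-0.1, 0.1, 0.6]
width: 0.0526
gripper_force: 0.0
t: 21.55
eef_pos: [0.4493, 0.1886, 0.0105]
ee_rot: [3.141, 0.0, -0.707]
force: [-0.4, -0.3, 0.5]
width: 0.0139
gripper_force: 20.0
t: 22.18
eef_pos: [0.4494, 0.1889, 0.1611]
ee_rot: [-3.14, 0.0, -0.707]
force: [-0.7, -0.2, -1.1]
width: 0.0137
gripper_force: 20.0
row [ 8.79  5.31 -4.37] turn -6.28
```

```bash
python3 -m crank '[[[8.8,5.3,-4.4,-6.28],[8.8,5.3,-4.4,-6.28],[8.8,5.3,-4.4,-6.28],[8.8,5.3,-4.4,-6.28],[8.8,5.3,-4.4,-6.28],[8.8,5.3,-4.4,-6.28],[8.8,5.3,-4.4,-6.28],[8.8,5.3,-4.4,-6.28],[8.8,5.3,-4.4,-6.28]]]'
python3 look.py w6; python3 held.py w6; python3 go.py .6302 -.0897 .08 -9.1
```

```text
t: 23.3
eef_pos: [0.5302, -0.0541, 0.27]
ee_rot: [3.141, 0.001, -0.157]
force: [-0.1, 0.6, -0.9]
width: 0.0143
gripper_force: 20.0
[ 0.59753765 -0.06340621  0.42796891] 0.050104816
green [137  42  22  58] 996 (array([0.6517, 0.0481]), array([58.5, 14.6]), -9.3) 0.0566
green [204  43  14  57] 733 (array([ 0.6402, -0.0216]), array([57.5, 13.5]), -9.4) 0.0567
blue [448   0  34  65] 1129 (array([ 0.6409, -0.3053]), array([72.6, 19.6]), 15.6) 0.0386
blue [115  23 254  99] 6959 (array([ 0.6353, -0.0548]), array([289., 109.]), 81.0) 0.0295
front [0.0461 0.0462] y [-0.0291  0.0263] z 0.0046 5167
edge slope -0.001
row [4.17 0.78 7.61] turn 0.02
```

View pics/w6.png

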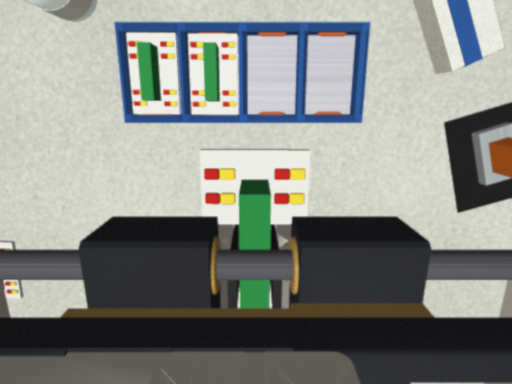

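Both placed cassettes rest level on the noses, with fin tops at 57 mm. The third is in hand.

```bash
python3 -m crank '[[[4.12,0.83,2,0.02],[4.12,0.83,4,0.02],[4.12,0.83,6,0.02],[4.12,0.83,8,0.02],[4.12,0.83,8,0.02],[4.12,0.83,8,0.02],[4.12,0.83,8,0.02]]]'; python3 go.py .6288 -.0909 .0315 -9.1
```

```text
t: 24.22
eef_pos: [0.631, -0.0913, 0.0741]
ee_rot: [-3.14, -0.005, -0.16]
force: [0.4, 0.1, -0.3]
width: 0.014
gripper_force: 20.0
row [-0.1 -0.   1.7] turn -0.01
```

```bash
python3 -m crank '[[[-0.06,0,0.6,0],[-0.06,0,1.1,0],[-0.06,0,1.35,0],[-0.06,0,1.5,0],[-0.06,0,1.58,0],[-0.06,0,1.62,0],[-0.06,0,1.62,0]]]'
python3 -m crank '[[[0,0,0,0],[0,0,0,0],[0,0,0,0]]]' 0.72
python3 -m crank '[[[0,0,-1,0],[0,0,-3,0],[0,0,-5,0],[0,0,-7,0],[0,0,-7,0],[0,0,-7,0]]]'; python3 go.py .42 .31 .29 -11
```

```text
t: 25.1
eef_pos: [0.6282, -0.0915, 0.0306]
ee_rot: [-3.141, -0.002, -0.16]
force: [2.3, 0.5, 3.9]
width: 0.0138
gripper_force: 20.0
t: 25.48
eef_pos: [0.6269, -0.0916, 0.0297]
ee_rot: [3.141, 0.001, -0.161]
force: [-0.8, 0.1, -0.1]
width: 0.0242
gripper_force: 0.0
t: 26.22
eef_pos: [0.627, -0.0914, 0.2047]
ee_rot: [-3.141, 0.0, -0.161]
force: [-1.2, -0.4, -0.8]
width: 0.0248
gripper_force: 0.0
row [-10.74 -14.52  -3.4 ] turn 0.36
```

```bash
python3 -m crank '[[[-12.2,-14.2,-3.4,0.36],[-12.2,-14.2,-3.4,0.36],[-12.2,-14.2,-3.4,0.36],[-12.2,-14.2,-3.4,0.36],[-12.2,-14.2,-3.4,0.36],[-12.2,-14.2,-3.4,0.36],[-12.2,-14.2,-3.4,0.36],[-12.2,-14.2,-3.4,0.36],[-12.2,-14.2,-3.4,0.36],[-12.2,-14.2,-3.4,0.36],[-12.2,-14.2,-3.4,0.36],[-12.2,-14.2,-3.4,0.36]]]' 0.4
python3 look.py w7; python3 go.py .4287 .3423 .08 -11.6
```

```text
t: 27.72
eef_pos: [0.3836, 0.3068, 0.2897]
ee_rot: [3.141, 0.0, -0.194]
force: [1.5, -0.7, -0.6]
width: 0.0527
gripper_force: 0.0
[0.45036759 0.29512349 0.44778661] 0.050118223
green [215 108  12  47] 496 (array([0.4276, 0.3428]), array([57.4, 13.4]), -11.3) 0.0359
row [ 1.5  -1.74  8.39] turn 0.11
```

```bash
python3 -m crank '[[[1.48,-1.74,3,0.08],[1.48,-1.74,5,0.08],[1.48,-1.74,7,0.08],[1.48,-1.74,8.4,0.08],[1.48,-1.74,8.4,0.08],[1.48,-1.74,8.4,0.08],[1.48,-1.74,8.4,0.08]]]' 0.4 20
python3 go.py .428 .3424 .011 -11.5
```

```text
t: 28.65
eef_pos: [0.4287, 0.3445, 0.0823]
ee_rot: [-3.138, -0.002, -0.199]
force: [-0.2, -0.8, 0.8]
width: 0.0524
gripper_force: 0.0
row [-0.02  0.1   2.85] turn 0.02
```

```bash
python3 -m crank '[[[0,0.05,1,0.02],[0,0.05,2,0.02],[0,0.05,2.8,0.02],[0,0.05,2.8,0.02],[0,0.05,2.8,0.02],[0,0.05,2.8,0.02]]]'
python3 -m crank '[[[0,0,0,0],[0,0,0,0],[0,0,0,0],[0,0,0,0],[0,0,0,0],[0,0,0,0]]]' 0.95 20
python3 -m crank '[[[0,0,-1,0],[0,0,-3,0],[0,0,-6,0],[0,0,-6,0],[0,0,-6,0]]]'
python3 go.py .53 -.055 .27 -9.1
```

```text
t: 29.4
eef_pos: [0.4281, 0.3429, 0.0115]
ee_rot: [-3.139, -0.001, -0.2]
force: [-0.1, -0.4, 0.3]
width: 0.0527
gripper_force: 0.0
t: 30.15
eef_pos: [0.4275, 0.342, 0.01]
ee_rot: [3.141, 0.0, -0.201]
force: [-0.9, -0.5, -0.3]
width: 0.014
gripper_force: 20.0
t: 30.78
eef_pos: [0.4276, 0.3424, 0.1607]
ee_rot: [-3.14, -0.0, -0.201]
force: [0.6, -0.1, -2.0]
width: 0.0141
gripper_force: 20.0
row [ 7.19 14.75 -4.4 ] turn -0.48
```

```bash
python3 -m crank '[[[7.2,14.75,-4.4,-0.48],[7.2,14.75,-4.4,-0.48],[7.2,14.75,-4.4,-0.48],[7.2,14.75,-4.4,-0.48],[7.2,14.75,-4.4,-0.48],[7.2,14.75,-4.4,-0.48],[7.2,14.75,-4.4,-0.48],[7.2,14.75,-4.4,-0.48],[7.2,14.75,-4.4,-0.48],[7.2,14.75,-4.4,-0.48],[7.2,14.75,-4.4,-0.48]]]'
python3 look.py w8; python3 held.py w8; python3 go.py .6177 -.1602 .08 -9.1
```

```text
t: 32.15
eef_pos: [0.5302, -0.0542, 0.2696]
ee_rot: [3.141, 0.001, -0.157]
force: [0.7, 0.2, -1.1]
width: 0.0139
gripper_force: 20.0
[ 0.59746263 -0.06348119  0.42764148] 0.050009362
green [137  42  22  58] 992 (array([0.6516, 0.0477]), array([58.4, 14.3]), -9.1) 0.0566
green [203  43  15  58] 736 (array([ 0.6398, -0.0215]), array([58.7, 13.6]), -9.0) 0.0567
green [268  43  13  57] 675 (array([ 0.6295, -0.0895]), array([57.7, 12.8]), -9.2) 0.056
blue [448   0  34  65] 1123 (array([ 0.6411, -0.3058]), array([72.5, 19.8]), 15.6) 0.0386
blue [115  23 255  99] 6920 (array([ 0.6354, -0.0549]), array([289.1, 109. ]), 81.0) 0.0295
front [0.0452 0.0453] y [-0.0292  0.0264] z 0.004 5057
edge slope 0.001
row [4.12 3.64 7.59] turn 0.02
```

```bash
python3 -m crank '[[[4.16,3.64,2,0.02],[4.16,3.64,4,0.02],[4.16,3.64,6,0.02],[4.16,3.64,7.9,0.02],[4.16,3.64,7.9,0.02],[4.16,3.64,7.9,0.02],[4.16,3.64,7.9,0.02]]]'; python3 go.py .6184 -.1602 .0315 -9.1
```

```text
t: 33.08
eef_pos: [0.6206, -0.1609, 0.0757]
ee_rot: [-3.141, -0.005, -0.159]
force: [0.3, 0.7, -0.3]
width: 0.0138
gripper_force: 20.0
row [-0.1  -0.01  1.77] turn -0.0
```

```bash
python3 -m crank '[[[-0.06,0,0.6,0],[-0.06,0,1.1,0],[-0.06,0,1.4,0],[-0.06,0,1.55,0],[-0.06,0,1.63,0],[-0.06,0,1.68,0],[-0.06,0,1.68,0]]]'
python3 -m crank '[[[0,0,0,0],[0,0,0,0],[0,0,0,0]]]' 0.72
python3 -m crank '[[[0,0,-1,0],[0,0,-3,0],[0,0,-5,0],[0,0,-7,0],[0,0,-7,0],[0,0,-7,0]]]'; python3 go.py .42 -.32 .27 -9.1
```

```text
t: 33.95
eef_pos: [0.6179, -0.1613, 0.0309]
ee_rot: [-3.142, -0.001, -0.16]
force: [3.3, -1.8, 0.3]
width: 0.0136
gripper_force: 20.0
t: 34.33
eef_pos: [0.6167, -0.1612, 0.0303]
ee_rot: [3.142, 0.001, -0.161]
force: [0.8, 0.6, 0.2]
width: 0.0242
gripper_force: 0.0
t: 35.08
eef_pos: [0.6167, -0.1611, 0.2053]
ee_rot: [-3.141, 0.0, -0.161]
force: [-0.2, 0.4, -0.5]
width: 0.0245
gripper_force: 0.0
row [-6.75  7.53 -2.59] turn -0.02
```

```bash
python3 -m crank '[[[-7.2,7.5,-2.6,-3.8],[-7.2,7.5,-2.6,-3.8],[-7.2,7.5,-2.6,-3.8],[-7.2,7.5,-2.6,-3.8],[-7.2,7.5,-2.6,-3.8],[-7.2,7.5,-2.6,-3.8],[-7.2,7.5,-2.6,-3.8],[-7.2,7.5,-2.6,-3.8]]]' 0.2 40
python3 look.py w9
python3 - <<'E'
from h import *
f=np.load('w_w9.npz'); W=cloud(f['d'],f['K'],f['T']); im=f['im']; h=hsv(im)
m=(h[...,2]<60)&(W[...,2]>-.002)&(W[...,2]<.009)
for b,st in blobs(m,500): print('mat',st,rect(W[b]))
n=(W[...,2]>.012)&(W[...,2]<.024)&(abs(W[...,0]-.49)<.06)&(abs(W[...,1]+.365)<.06)
print('foot',rect(W[n]),n.sum())
E
python3 go.py .49 -.365 .12 10
```

```text
t: 36.08
eef_pos: [0.4102, -0.3168, 0.2696]
ee_rot: [-3.141, 0.001, 0.172]
force: [-0.6, -0.7, -0.9]
width: 0.0699
gripper_force: 0.0
[ 0.47740355 -0.30361539  0.42760457] 0.050221838
blue [121   0  55  19] 417 (array([ 0.5618, -0.1667]), array([55.3, 16.8]), -80.0) 0.0274
blue [376 218  13  32] 45 (array([ 0.3356, -0.5064]), array([28.7,  1.2]), -0.1) 0.0227
orange [296  86  30  39] 894 (array([ 0.4882, -0.3641]), array([39.1, 24.4]), 8.9) 0.0738
mat [ 260   56   91  105 6184] (array([ 0.4824, -0.3654]), array([127.2, 107.2]), 8.0)
foot (array([ 0.4887, -0.3639]), array([69.5, 44.2]), 9.2) 1093
row [2.82 2.45 5.99] turn -0.03
```

View pics/w9.png

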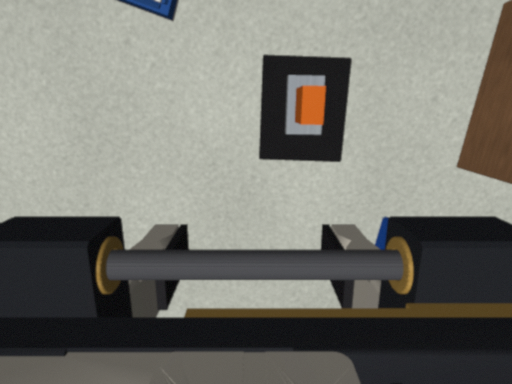

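The pusher stands at (310,105) on its mat, at about (0.488, -0.364) with yaw 9°. I'll grip it now.

```bash
python3 go.py .4884 -.364 .11 9; python3 -m crank '[[[2.76,2.42,3,0.1],[2.76,2.42,6.3,0.1],[2.76,2.42,6.3,0.1],[2.76,2.42,6.3,0.1],[2.76,2.42,6.3,0.1],[2.76,2.42,6.3,0.1]]]' 0.2 40; python3 go.py .4884 -.364 .031 9
```

```text
row [2.77 2.4  6.39] turn 0.17
t: 36.88
eef_pos: [0.489, -0.3656, 0.1156]
ee_rot: [3.139, -0.003, 0.163]
force: [0.5, 0.6, -0.2]
width: 0.0701
gripper_force: 0.0
row [-0.03 -0.07  3.38] turn 0.07
```

```bash
python3 -m crank '[[[-0.01,-0.03,1,0.07],[-0.01,-0.03,2,0.07],[-0.01,-0.03,3,0.07],[-0.01,-0.03,3.33,0.07],[-0.01,-0.03,3.33,0.07],[-0.01,-0.03,3.33,0.07],[-0.01,-0.03,3.33,0.07]]]'
python3 -m crank '[[[0,0,0,0],[0,0,0,0],[0,0,0,0],[0,0,0,0],[0,0,0,0]]]' 0.95 42
python3 -m crank '[[[0,0,-1,0],[0,0,-3,0],[0,0,-6,0],[0,0,-6,0],[0,0,-6,0]]]'
python3 go.py .6177 -.1600 .18 -9.1;python3 go.py .53 -.055 .29 -9.1
```

```text
t: 37.75
eef_pos: [0.4881, -0.3649, 0.0309]
ee_rot: [3.141, -0.002, 0.156]
force: [-1.1, 0.7, -0.7]
width: 0.0702
gripper_force: 0.0
t: 38.38
eef_pos: [0.4875, -0.3648, 0.0298]
ee_rot: [3.141, -0.0, 0.156]
force: [0.6, -1.6, 0.8]
width: 0.0257
gripper_force: 0.5
t: 39.0
eef_pos: [0.4874, -0.3644, 0.18]
ee_rot: [-3.142, -0.001, 0.156]
force: [0.3, -0.8, -4.7]
width: 0.0237
gripper_force: 42.0
row [ 6.42 -7.27  0.01] turn 3.61
row [  3.61 -11.96  -4.4 ] turn 3.61
```

```bash
python3 -m crank '[[[3.6,-12,-4.4,3.61],[3.6,-12,-4.4,3.61],[3.6,-12,-4.4,3.61],[3.6,-12,-4.4,3.61],[3.6,-12,-4.4,3.61],[3.6,-12,-4.4,3.61],[3.6,-12,-4.4,3.61],[3.6,-12,-4.4,3.61],[3.6,-12,-4.4,3.61]]]'
python3 look.py w10
python3 - <<'E'
from h import *
f=np.load('w_w10.npz'); W=cloud(f['d'],f['K'],f['T']); s=arm.get_state()
R=Ro.from_euler('xyz',s['ee_rot']).as_matrix(); L=(W-s['eef_pos'])@R
m=(L[...,2]>.004)&(L[...,2]<.035)&(L[...,0]>.010)&(L[...,0]<.06)&(abs(L[...,1])<.04)
p=L[m]; print(len(p),'front',np.percentile(p[:,0],99.5),'y',np.percentile(p[:,1],[.5,99.5]),'z',np.percentile(p[:,2],[5,50,95]))
E
python3 go.py .6177 -.1602 .13 -9.1
```

```text
t: 40.12
eef_pos: [0.5291, -0.0552, 0.2885]
ee_rot: [3.141, 0.002, -0.16]
force: [-0.6, -0.5, -1.8]
width: 0.024
gripper_force: 42.0
[ 0.59663328 -0.06471409  0.44645615] 0.05004377
green [142  45  20  55] 885 (array([0.6511, 0.0481]), array([58.4, 14.2]), -8.9) 0.0566
green [204  45  15  55] 658 (array([ 0.6399, -0.0216]), array([58.5, 13.6]), -8.6) 0.0567
green [266  45  12  55] 597 (array([ 0.6292, -0.0895]), array([58.5, 12.5]), -9.2) 0.0559
green [323  45  18  54] 810 (array([ 0.6183, -0.1591]), array([57.2, 13.6]), -9.0) 0.0565
blue [436   0  34  65] 1075 (array([ 0.643 , -0.3051]), array([76.5, 19.4]), 16.6) 0.0386
blue [120  25 243  96] 6160 (array([ 0.6351, -0.0549]), array([288.6, 110.1]), 81.1) 0.0295
3315 front 0.035801632295088925 y [-0.02315577  0.02056855] z [0.01092992 0.0128913  0.02062001]
row [4.17 3.58 6.35] turn -0.01
```

View pics/w10.png

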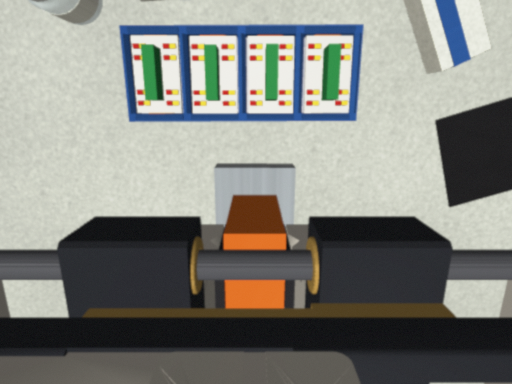

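All four cassettes rest on their noses at (152,73), (212,73), (272,73) and (332,72). The pusher hangs straight and centred in the hand. I'll press the (332,72) nest first.

```bash
python3 -m crank '[[[4.15,3.6,2,0],[4.15,3.6,4,0],[4.15,3.6,6,0],[4.15,3.6,7.2,0],[4.15,3.6,7.2,0],[4.15,3.6,7.2,0],[4.15,3.6,7.2,0]]]'; python3 go.py .617 -.1603 .086 -9.1
```

```text
t: 41.05
eef_pos: [0.6195, -0.1595, 0.1128]
ee_rot: [-3.141, -0.005, -0.158]
force: [-0.3, 0.9, -3.1]
width: 0.0237
gripper_force: 42.0
row [-0.1   0.05  1.07] turn 0.01
```

```bash
python3 -m crank '[[[-0.07,0.05,0.5,0],[-0.07,0.05,0.9,0],[-0.07,0.05,0.95,0],[-0.07,0.05,0.95,0],[-0.07,0.05,0.95,0]]]'; python3 -m crank '[[[0,0,0.1,0],[0,0,0.2,0],[0,0,0.2,0]]]';python3 go.py .617 -.1603 .0685 -9.1
```

```text
t: 41.68
eef_pos: [0.6163, -0.1606, 0.0863]
ee_rot: [3.142, -0.0, -0.159]
force: [0.3, -0.6, -3.2]
width: 0.0241
gripper_force: 42.0
t: 42.05
eef_pos: [0.6166, -0.1607, 0.0817]
ee_rot: [3.142, -0.001, -0.159]
force: [-0.9, 0.2, 1.8]
width: 0.0238
gripper_force: 42.0
row [ 0.01 -0.02  0.53] turn -0.0
```

```bash
python3 -m crank '[[[0,0,0.05,0],[0,0,0.1,0],[0,0,0.1,0]]]'; python3 -m crank '[[[0,0,0.05,0],[0,0,0.1,0],[0,0,0.1,0]]]'
```

```text
t: 42.42
eef_pos: [0.6158, -0.1605, 0.078]
ee_rot: [-3.141, 0.001, -0.159]
force: [1.4, -0.1, -2.5]
width: 0.0235
gripper_force: 42.0
t: 42.8
eef_pos: [0.6156, -0.1605, 0.0756]
ee_rot: [-3.142, 0.001, -0.159]
force: [-0.6, 0.5, -2.1]
width: 0.0234
gripper_force: 42.0
```

```bash
python3 -m crank '[[[0,0,0.05,0],[0,0,0.1,0],[0,0,0.1,0]]]'; python3 -m crank '[[[0,0,0.05,0],[0,0,0.1,0],[0,0,0.1,0]]]';  python3 -m crank '[[[0,0,0.05,0],[0,0,0.08,0],[0,0,0.08,0]]]'
```

```text
t: 43.18
eef_pos: [0.6156, -0.1605, 0.0732]
ee_rot: [-3.142, 0.001, -0.159]
force: [0.1, 0.5, -3.2]
width: 0.0236
gripper_force: 42.0
t: 43.55
eef_pos: [0.6159, -0.1606, 0.0708]
ee_rot: [3.142, 0.0, -0.159]
force: [0.0, -0.1, -3.4]
width: 0.0239
gripper_force: 42.0
t: 43.92
eef_pos: [0.616, -0.1605, 0.069]
ee_rot: [3.142, 0.0, -0.159]
force: [-0.3, -0.7, -2.4]
width: 0.0243
gripper_force: 42.0
```

```bash
python3 -m crank '[[[0,0,0.03,0],[0,0,0.06,0],[0,0,0.06,0]]]';  python3 -m crank '[[[0,0,0.02,0],[0,0,0.04,0],[0,0,0.04,0]]]'
```

```text
t: 44.3
eef_pos: [0.6162, -0.1606, 0.0685]
ee_rot: [3.141, -0.001, -0.158]
force: [-2.4, 0.5, 4.6]
width: 0.0234
gripper_force: 42.0
t: 44.68
eef_pos: [0.6162, -0.1606, 0.0685]
ee_rot: [3.141, -0.001, -0.158]
force: [-4.9, 1.8, 11.2]
width: 0.0232
gripper_force: 42.0
```

```bash
python3 -m crank '[[[0,0,0.04,0],[0,0,0.04,0]]]';  python3 -m crank '[[[0,0,-0.6,0],[0,0,-1.6,0],[0,-1.4,-1.6,0],[0,-2.8,-1.6,0],[0,-2.8,-1.6,0],[0,-2.8,-1.6,0],[0,-2.8,-1.6,0]]]'; python3 go.py .6282 -.0907 .086 -9.1
```

```text
t: 44.92
eef_pos: [0.6162, -0.1606, 0.0685]
ee_rot: [3.141, -0.001, -0.158]
force: [-8.3, 3.4, 19.0]
width: 0.024
gripper_force: 42.0
t: 45.8
eef_pos: [0.6269, -0.0922, 0.1056]
ee_rot: [3.141, 0.0, -0.16]
force: [0.1, -0.2, -3.0]
width: 0.0237
gripper_force: 42.0
row [ 0.04 -0.07  0.78] turn -0.01
```

```bash
python3 -m crank '[[[0.04,-0.07,0.4,0],[0.04,-0.07,0.75,0],[0.04,-0.07,0.75,0],[0.04,-0.07,0.75,0],[0.04,-0.07,0.75,0]]]'; python3 -m crank '[[[0,0,0.1,0],[0,0,0.2,0],[0,0,0.2,0]]]';python3 -m crank '[[[0,0,0.05,0],[0,0,0.1,0],[0,0,0.1,0]]]';python3 go.py .6282 -.0907 .0695 -9.1
```

```text
t: 46.42
eef_pos: [0.6286, -0.0899, 0.0871]
ee_rot: [-3.142, -0.0, -0.159]
force: [-0.4, -0.2, -2.7]
width: 0.0238
gripper_force: 42.0
t: 46.8
eef_pos: [0.6295, -0.09, 0.0827]
ee_rot: [-3.142, -0.002, -0.158]
force: [2.6, -1.6, 1.6]
width: 0.0236
gripper_force: 42.0
t: 47.18
eef_pos: [0.628, -0.0898, 0.079]
ee_rot: [-3.141, 0.001, -0.159]
force: [0.8, -0.5, -0.3]
width: 0.024
gripper_force: 42.0
row [0.02 0.04 0.38] turn -0.0
```

```bash
python3 -m crank '[[[0,0,0.06,0],[0,0,0.12,0],[0,0,0.18,0],[0,0,0.24,0],[0,0,0.3,0],[0,0,0.36,0],[0,0,0.36,0]]]';python3 -m crank '[[[0,0,0.03,0],[0,0,0.06,0],[0,0,0.06,0]]]';python3 -m crank '[[[0,0,0.04,0],[0,0,0.04,0]]]'
```

```text
t: 48.05
eef_pos: [0.6283, -0.0899, 0.07]
ee_rot: [3.142, 0.0, -0.159]
force: [-0.3, -0.1, -2.5]
width: 0.0237
gripper_force: 42.0
t: 48.42
eef_pos: [0.6283, -0.0898, 0.0688]
ee_rot: [-3.142, 0.0, -0.159]
force: [0.4, -0.4, -2.9]
width: 0.0241
gripper_force: 42.0
t: 48.68
eef_pos: [0.6285, -0.0899, 0.0685]
ee_rot: [3.142, -0.001, -0.159]
force: [-3.0, 0.1, 4.7]
width: 0.0241
gripper_force: 42.0
```

```bash
python3 -m crank '[[[0,0,0.06,0],[0,0,0.06,0]]]';  python3 -m crank '[[[0,0,-0.6,0],[0,0,-1.5,0],[0,-1.4,-1.5,0],[0,-2.8,-1.5,0],[0,-2.8,-1.5,0],[0,-2.8,-1.5,0],[0,-2.8,-1.5,0]]]'; python3 go.py .639 -.0226 .087 -9.1
```

```text
t: 48.92
eef_pos: [0.6285, -0.0899, 0.0685]
ee_rot: [3.141, -0.001, -0.158]
force: [-6.4, 2.2, 16.6]
width: 0.0237
gripper_force: 42.0
t: 49.8
eef_pos: [0.6392, -0.0215, 0.1038]
ee_rot: [3.141, 0.0, -0.16]
force: [1.3, -0.2, -3.1]
width: 0.0236
gripper_force: 42.0
row [-0.    0.05  0.67] turn -0.01
```

```bash
python3 -m crank '[[[0,0.05,0.4,0],[0,0.05,0.65,0],[0,0.05,0.65,0],[0,0.05,0.65,0]]]'; python3 -m crank '[[[0,0,0.1,0],[0,0,0.2,0],[0,0,0.2,0]]]';python3 -m crank '[[[0,0,0.05,0],[0,0,0.1,0],[0,0,0.1,0]]]';python3 -m crank '[[[0,0,0.06,0],[0,0,0.12,0],[0,0,0.18,0],[0,0,0.24,0],[0,0,0.3,0],[0,0,0.36,0],[0,0,0.36,0]]]'
```

```text
t: 50.3
eef_pos: [0.6393, -0.0221, 0.0875]
ee_rot: [3.141, 0.0, -0.159]
force: [0.8, -0.2, -2.9]
width: 0.0237
gripper_force: 42.0
t: 50.68
eef_pos: [0.6397, -0.0219, 0.0832]
ee_rot: [-3.141, -0.001, -0.158]
force: [-1.8, -0.3, 1.6]
width: 0.0238
gripper_force: 42.0
t: 51.05
eef_pos: [0.6399, -0.0219, 0.081]
ee_rot: [-3.141, -0.002, -0.158]
force: [-0.6, 0.1, 4.1]
width: 0.0237
gripper_force: 42.0
t: 51.92
eef_pos: [0.6388, -0.022, 0.0706]
ee_rot: [3.141, 0.001, -0.159]
force: [0.3, -0.1, -2.3]
width: 0.0238
gripper_force: 42.0
```

```bash
python3 -m crank '[[[0,0,0.03,0],[0,0,0.08,0],[0,0,0.08,0]]]';python3 -m crank '[[[0,0,0.05,0],[0,0,0.05,0]]]';python3 -m crank '[[[0,0,0.05,0],[0,0,0.05,0]]]'
```

```text
t: 52.3
eef_pos: [0.6391, -0.022, 0.0689]
ee_rot: [3.142, 0.0, -0.159]
force: [-0.8, 0.9, -2.9]
width: 0.0238
gripper_force: 42.0
t: 52.55
eef_pos: [0.6393, -0.022, 0.0685]
ee_rot: [3.142, -0.0, -0.159]
force: [-1.7, 0.7, 3.5]
width: 0.0236
gripper_force: 42.0
t: 52.8
eef_pos: [0.6394, -0.022, 0.0685]
ee_rot: [3.142, -0.001, -0.158]
force: [-6.2, 1.7, 13.5]
width: 0.0236
gripper_force: 42.0
```

Home. Next is the last nest, with its cassette at (0.6513, 0.048) and TCP target (0.6503, 0.047).

```bash
python3 -m crank '[[[0,0,-0.6,0],[0,0,-1.5,0],[0,-1.4,-1.5,0],[0,-2.8,-1.5,0],[0,-2.8,-1.5,0],[0,-2.8,-1.5,0],[0,-2.8,-1.5,0]]]'; python3 go.py .6503 .047 .087 -9.1
```

```text
t: 53.68
eef_pos: [0.6501, 0.0464, 0.1041]
ee_rot: [3.141, 0.0, -0.16]
force: [-0.1, 0.2, -2.5]
width: 0.0238
gripper_force: 42.0
row [ 0.   -0.03  0.68] turn -0.01
```

```bash
python3 -m crank '[[[0,-0.03,0.4,0],[0,-0.03,0.66,0],[0,-0.03,0.66,0],[0,-0.03,0.66,0]]]'; python3 -m crank '[[[0,0,0.1,0],[0,0,0.2,0],[0,0,0.2,0]]]';python3 -m crank '[[[0,0,0.05,0],[0,0,0.1,0],[0,0,0.1,0]]]';python3 -m crank '[[[0,0,0.06,0],[0,0,0.12,0],[0,0,0.18,0],[0,0,0.24,0],[0,0,0.3,0],[0,0,0.36,0],[0,0,0.36,0]]]'
```

```text
t: 54.18
eef_pos: [0.6505, 0.0478, 0.0875]
ee_rot: [3.141, 0.0, -0.159]
force: [0.3, 0.4, -2.9]
width: 0.0241
gripper_force: 42.0
t: 54.55
eef_pos: [0.6507, 0.0479, 0.0831]
ee_rot: [-3.141, -0.001, -0.159]
force: [-1.6, -0.4, 1.2]
width: 0.0233
gripper_force: 42.0
t: 54.92
eef_pos: [0.6512, 0.048, 0.0812]
ee_rot: [-3.141, -0.002, -0.158]
force: [-1.0, -0.3, 4.5]
width: 0.0237
gripper_force: 42.0
t: 55.8
eef_pos: [0.6501, 0.0478, 0.0706]
ee_rot: [3.141, 0.001, -0.159]
force: [-0.6, 0.2, -2.4]
width: 0.0243
gripper_force: 42.0
```

```bash
python3 -m crank '[[[0,0,0.03,0],[0,0,0.08,0],[0,0,0.08,0]]]';python3 -m crank '[[[0,0,0.05,0],[0,0,0.05,0]]]';python3 -m crank '[[[0,0,0.05,0],[0,0,0.05,0]]]'
python3 -m crank '[[[0,0,-1,0],[0,0,-3,0],[0,0,-5,0],[0,0,-7,0],[0,0,-7,0],[0,0,-7,0]]]'; python3 go.py .53 -.055 .29 -9.1
```

```text
t: 56.18
eef_pos: [0.6503, 0.0478, 0.0689]
ee_rot: [3.141, 0.0, -0.159]
force: [0.3, 0.2, -2.8]
width: 0.0239
gripper_force: 42.0
t: 56.42
eef_pos: [0.6506, 0.0479, 0.0685]
ee_rot: [-3.142, -0.001, -0.159]
force: [-1.8, 1.4, 3.1]
width: 0.0239
gripper_force: 42.0
t: 56.68
eef_pos: [0.6506, 0.0479, 0.0685]
ee_rot: [-3.142, -0.001, -0.158]
force: [-6.6, 0.7, 14.2]
width: 0.0239
gripper_force: 42.0
t: 57.42
eef_pos: [0.6498, 0.0479, 0.2407]
ee_rot: [-3.141, 0.001, -0.159]
force: [0.4, 0.2, -4.4]
width: 0.024
gripper_force: 42.0
row [-4.08  4.82 -1.97] turn -0.0
```

```bash
python3 -m crank '[[[-4.1,4.8,-2,0],[-4.1,4.8,-2,0],[-4.1,4.8,-2,0],[-4.1,4.8,-2,0],[-4.1,4.8,-2,0],[-4.1,4.8,-2,0]]]'
python3 look.py w11; python3 go.py .4834 -.3654 .12 9
```

```text
t: 58.18
eef_pos: [0.5304, -0.0539, 0.2902]
ee_rot: [3.141, 0.002, -0.158]
force: [-0.2, 1.1, -1.8]
width: 0.024
gripper_force: 42.0
[ 0.5979121  -0.06329216  0.4480875 ] 0.050321802
green [148  49  19  53] 700 (array([0.6501, 0.0478]), array([58.7, 14.1]), -8.6) 0.0418
green [208  49  13  52] 586 (array([ 0.6396, -0.0218]), array([57.6, 13.2]), -8.8) 0.0418
green [267  48  11  52] 552 (array([ 0.6298, -0.0897]), array([57.5, 12.2]), -8.5) 0.0418
green [321  49  18  52] 651 (array([ 0.6177, -0.1589]), array([57.6, 13.5]), -9.3) 0.0416
blue [436   0  34  67] 1097 (array([ 0.6439, -0.3047]), array([78.5, 19.8]), 16.2) 0.0386
blue [122  27 242  94] 6511 (array([ 0.6355, -0.0549]), array([288.4, 108.9]), 80.9) 0.0293
row [ 0.12 12.6   6.82] turn -3.61
```

View pics/w11.png

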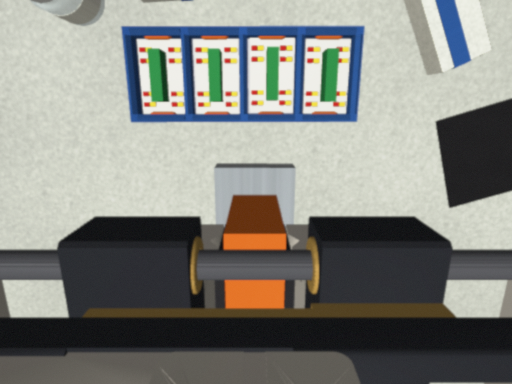

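All four fin tops now read 42 mm, so every cassette is home under its latches. Next the pusher goes back to its mat.

```bash
python3 -m crank '[[[0.1,12.6,0,-3.6],[0.1,12.6,0,-3.6],[0.1,12.6,0,-3.6],[0.1,12.6,0,-3.6],[0.1,12.6,0,-3.6],[0.1,12.6,6.5,-3.6],[0.1,12.6,6.5,-3.6],[0.1,12.6,6.5,-3.6],[0.1,12.6,6.5,-3.6],[0.1,12.6,6.5,-3.6],[0.1,12.6,6.5,-3.6]]]'; python3 go.py .482 -.366 .0305 9
```

```text
t: 59.6
eef_pos: [0.4844, -0.3662, 0.1313]
ee_rot: [3.14, -0.003, 0.156]
force: [0.4, 0.6, -2.2]
width: 0.0239
gripper_force: 42.0
row [-0.11 -0.03  4.03] turn -0.01
```

```bash
python3 -m crank '[[[-0.07,0,1.5,0],[-0.07,0,3,0],[-0.07,0,3.5,0],[-0.07,0,3.7,0],[-0.07,0,3.85,0],[-0.07,0,3.9,0],[-0.07,0,3.9,0]]]'; python3 go.py .482 -.366 .0305 9
```

```text
t: 60.48
eef_pos: [0.4815, -0.3663, 0.0322]
ee_rot: [3.141, -0.001, 0.155]
force: [-0.2, 0.4, -2.3]
width: 0.0237
gripper_force: 42.0
row [ 0.02 -0.01  0.07] turn -0.02
```

```bash
python3 -m crank '[[[0,0,0.04,0],[0,0,0.06,0],[0,0,0.06,0],[0,0,0.06,0]]]';python3 -m crank '[[[0,0,0.06,0],[0,0,0.06,0],[0,0,0.06,0],[0,0,0.06,0]]]' 0.3 20; python3 -m crank '[[[0,0,-1,0],[0,0,-3,0],[0,0,-5,0],[-3,0,-9,0],[-3,0,-9,0],[-3,0,-9,0],[-3,0,-9,0]]]'
python3 look.py w12
python3 - <<'E'
from h import *
im,d,K,T=shot('scene'); W=cloud(d,K,T)
for th in ['carton_c','jar_c','leaflets_c']:
    x=max(arm.trace(th,'scene'),key=lambda r:r['score']); print(th,np.nanmedian(W[x['mask']],0).round(3))
save(cv2.resize(im,(800,600)),'end.png')
E
```

```text
t: 60.98
eef_pos: [0.4814, -0.3662, 0.0305]
ee_rot: [3.141, -0.0, 0.155]
force: [-0.6, 1.6, 3.6]
width: 0.0238
gripper_force: 42.0
t: 61.48
eef_pos: [0.4812, -0.3662, 0.0285]
ee_rot: [3.142, 0.0, 0.155]
force: [-0.1, -0.2, 0.4]
width: 0.0577
gripper_force: 0.0
t: 62.35
eef_pos: [0.4068, -0.3776, 0.2538]
ee_rot: [3.141, -0.001, 0.155]
force: [0.6, -0.0, -0.5]
width: 0.0613
gripper_force: 0.0
[ 0.47383401 -0.36547361  0.4119071 ] 0.050204013
blue [343 211  39  36] 204 (array([ 0.3591, -0.5181]), array([33.3, 13.2]), -62.1) 0.0319
orange [243  78  24  40] 899 (array([ 0.4819, -0.3639]), array([38., 23.]), 8.5) 0.0739
carton_c [ 0.658 -0.057  0.022]
jar_c [0.778 0.127 0.072]
leaflets_c [ 0.784 -0.004  0.024]
```

View pics/end.png

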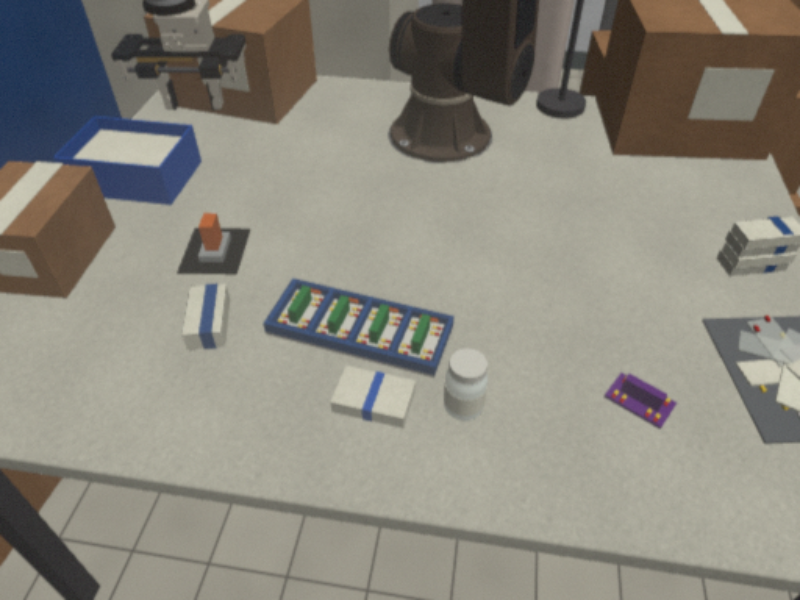

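The final scene view shows all four cassettes down in the carrier at (360,325). The pusher stands on its mat at (212,240), and the carton, jar, leaflets and purple look-alike are in their places.

```bash
python3 -c "
from station import arm
print(arm.job_done())"
```

```text
the job is handed in; nothing more can be done
None
```

The job is handed in, though no verdict came back: all four cassettes are pressed home in their own nests (fin tops at 42 mm), the pusher stands upright on its mat, and the carton, jar, leaflets and purple look-alike look unmoved in the final picture.

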